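# Find the full chocolate tin by its weight and lock it in the warmer

### The arm

A 7-joint arm with a two-finger parallel gripper is mounted at the origin on the work surface. World frame = base frame: x ahead of the robot, y to its left, z up, the work surface at z = 0. Lengths are in m, angles in rad, forces in N, time in s.
With the tool pointing down it reaches from about 0.425 to 0.875 m from the base axis. Payload 4.7 kg.
Tool frame: the origin (TCP) lies midway between the tips of the shut fingers; the grasp point (between the pads) lies 19 mm behind it (ctrl.grip_point_offset is the distance from the TCP to the grasp point, in m); z points along the fingers, y is the line along which they close (so a half turn about z gives the same grasp; the last joint's range is limited). The gripper opens to 87 mm and grips with 3 to 60 N. Pads are 19 mm wide; open, the fingers measure 117 mm over their backs; the gripper's body (75 mm by 190 mm) begins 51 mm behind the grasp point.
Start: joints at [1.338, 0.321, -0.07, 1.45, 0.023, 1.371, -0.057], TCP at [0.159, -0.63, 0.223] pointing down, gripper open.
Joint ranges: [-2.86, 2.86], [-0.3, 2.09], [-1.38, 1.24], [0.06, 2.45], [-1.56, 4.7], [0.09, 2.05], [-2.69, 2.69]. Speed limits (rad/s): [2.57, 2.57, 3.14, 3.14, 3.14, 3.14, 3.14].

### API

Orientations are given as a rotation vector (axis times angle).
In Python, from bench import ctrl gives the robot as it stands.
- The arm moves only by the tool move_arm, never from a script. Its argument "increments" is text: rows parted by semicolons, each of 7 numbers parted by spaces: the shift along the world's x, y, z in mm, then the turn, a rotation vector about the world's x, y, z in degrees, then the closure in counts, from 0 (fully open) to 255 (shut). A call has exactly 8 rows; each row shifts and turns the commanded pose from where the row before left it; what a row does not reach is not made up. A row lasts 1/12 s, in which the tool goes at most 41.7 mm and 7.16 degrees, less where a joint would pass 70% of its speed; a pose out of reach is approached as far as the arm can. A call with a gripper value outside its range is refused whole. The fingers move at their own pace and stop on an object; "grip_force" is the grip in N (left out, the last holds). Time passes only in rows, so rows that do not move let the fingers close, or fill a call up. It gives the time, the measured TCP pose, the force, the opening and the grip force at its end, in the units of the state.
- ctrl.get_state(): the state, without advancing time (a new reading comes with each control period).
- ctrl.get_image(name): name is "side" or "top" or "wrist"; returns a dict with "frame" (480x640x3 uint8, red, green, blue), "depth" (480x640 float32, m along the optical axis (not along the pixel's ray), 0 where there is no reading), "fx", "fy", "cx", "cy" (pixels), "position" and "orientation" of the camera in the world. Camera axes: x right, y down, z forward; pixel columns grow to the right and rows downward; lengths in m; the calibration is good to about 2 mm. A picture is of the moment at which its call begins.
- ctrl.close_job(): hands the job in; it is judged then, once.
Trained networks look in a picture, given as the dict that the camera call returned (one of the last four; its "shot" number tells which), for a name from the list of things; names that differ only in an ending like _2 or _b are one class to them, and where a whole thing is asked for, a point or a joint stands for the part that bears it (a point fixed in the world has none). Each returns a list of dicts, best first, with "score" (0 to 1); they miss things now and then, are a little off and sometimes report something else, mostly with a low value. They report only what shows in the picture. A call takes as long as a camera call.
- ctrl.find_in(target, picture): "centre" ([x, y, z] in m, in world coordinates, good to about 4 mm: the middle of the surface that is visible of it).
- ctrl.silhouettes(target, picture): "region" (480x640 bool, what is visible of it).
The state is a dict: "time": time; "joint_positions": joint angles; "qd": joint speeds; "joint_torque": joint torques, N m; "position": TCP position; "tool_rot": TCP orientation; "ft_force": force on the tool from outside, world axes, zero at the start; "torque": the same for the moment, N m; "grip_width": opening from 0.0 (shut) to 1.0 (fully open); "grip_force": force on a finger pad.
Only numpy, scipy, OpenCV 4.12 (cv2) and the standard library are available. Lean on these libraries where they do the work, as an engineer would, in place of code of your own. Each camera call takes 0.05 s, during which the arm holds its last target. There are 200 camera calls.

### The job

One of the three identical closed tins on the baking pan is still full of chocolate: find it by its weight, set it upright in the round seat of the warmer's sled, then push the sled fully home into the copper jacket, and then swing the yellow lever all the way across in front of the sled's handle to lock it. Leave the other two tins standing on the pan, and do not disturb or knock over the bottle, the jar and the ramekin there.

Things in the scene. Friction and masses are not known exactly. Their poses are not given: they have to be found in the camera images.
- tin_1: tin, white, upright, closed, outwardly the same as the other two: round, 64 mm across, 120 mm tall, red lid as wide as the body, brown band 35 to 65 mm up. Origin: centre of its underside. It holds a chocolate block that cannot be seen: in all the full tin weighs about 480 g (440 to 530), the part-used one about 250 g, the empty one about 110 g; which is which changes every time.
- tin_2: tin, white, upright, closed, outwardly the same as the other two: round, 64 mm across, 120 mm tall, red lid as wide as the body, brown band 35 to 65 mm up. Origin: centre of its underside. It holds a chocolate block that cannot be seen: in all the full tin weighs about 480 g (440 to 530), the part-used one about 250 g, the empty one about 110 g; which is which changes every time.
- tin_3: tin, white, upright, closed, outwardly the same as the other two: round, 64 mm across, 120 mm tall, red lid as wide as the body, brown band 35 to 65 mm up. Origin: centre of its underside. It holds a chocolate block that cannot be seen: in all the full tin weighs about 480 g (440 to 530), the part-used one about 250 g, the empty one about 110 g; which is which changes every time.
- pan: aluminium baking pan, fixed, 250 mm (x) by 320 mm (y), floor 4 mm thick, rim 18 mm high. Origin: centre of its underside. It lies on the robot's left or right, the warmer on the other side. Tins and bystanders stand on it, mixed, as close as 70 mm between centres.
- warmer: tin warmer, fixed: grey base 290 by 150 mm, top 20 mm up (rails to 30 mm), with a half-round copper jacket (inside radius 42 mm, top 95 mm above the table, centre 90 mm along +x from the origin) open towards -x and upward. Origin: at table level under the seat of the sled when the sled is fully out. +x is the way the sled goes in; z up.
- sled_seat (a point): centre of the sled's round seat, on its surface, 30 mm above the table; the seat is ringed by a black rim 72 mm inside diameter, 83 mm outside, 10 mm high. Moves with the sled; axes as the warmer's.
- sled_handle (a point): centre of the top edge of the sled's blue upright handle plate, 95 mm from the seat centre towards -x of the warmer: 10 mm thick (x), 60 mm wide (y), top edge 76 mm above the table, foot at 30 mm. Moves with the sled.
- sled (a joint): sled travel: 0 fully out, 0.090 m fully home against its stop; grows along the warmer's +x; stiff, about 3 N; stays where left.
- lever (a joint): lock lever angle, vertical hinge: 0 the lever points to the warmer's -x (unlocked), 1.571 at its stop it points to the warmer's -y, across in front of the handle (locked); grows counter-clockwise seen from above; light friction, stays where left.
- lever_pivot (a point): on the lever's hinge axis, 103 mm above the table, at the height of the knob's top; 85 mm to the warmer's +y and 24 mm to its -x from the warmer's origin.
- lever_knob (a point): centre of the top of the lever's yellow upright knob, a post 16 mm across from 55 to 103 mm above the table, 100 mm from the hinge axis. The yellow arm below it is 14 mm wide, 45 to 55 mm above the table.
- vanilla: bystander, not to be disturbed: brown bottle, 46 mm across, 125 mm tall, upright. Origin: centre of its underside.
- sprinkles: bystander, not to be disturbed: blue jar with white lid, 58 mm across, 80 mm tall. Origin: centre of its underside.
- ramekin: bystander, not to be disturbed: open blue ceramic cup, 66 mm across at the rim, 45 mm tall. Origin: centre of its underside.

How it is judged:
On the way, in this order (a step that is already met when the one before it is completed fails the run):
1. the full tin stands upright in the sled's seat, let go (((horizontal distance between tin_1 and sled_seat below 0.009 m and z of tin_1 in the frame of sled_seat below 0.006 m and angle between tin_1's own z axis and vertical below 0.06 rad and contact force between tin_1 and warmer above 3.5 N and contact force between the fingers and tin_1 below 0.1 N) or (horizontal distance between tin_2 and sled_seat below 0.009 m and z of tin_2 in the frame of sled_seat below 0.006 m and angle between tin_2's own z axis and vertical below 0.06 rad and contact force between tin_2 and warmer above 3.5 N and contact force between the fingers and tin_2 below 0.1 N) or (horizontal distance between tin_3 and sled_seat below 0.009 m and z of tin_3 in the frame of sled_seat below 0.006 m and angle between tin_3's own z axis and vertical below 0.06 rad and contact force between tin_3 and warmer above 3.5 N and contact force between the fingers and tin_3 below 0.1 N))), for 0.2 s.
2. the sled is pushed fully home with the full tin in its seat (value of joint sled above 0.085 m and ((horizontal distance between tin_1 and sled_seat below 0.009 m and z of tin_1 in the frame of sled_seat below 0.006 m and angle between tin_1's own z axis and vertical below 0.06 rad and contact force between tin_1 and warmer above 3.5 N and contact force between the fingers and tin_1 below 0.1 N) or (horizontal distance between tin_2 and sled_seat below 0.009 m and z of tin_2 in the frame of sled_seat below 0.006 m and angle between tin_2's own z axis and vertical below 0.06 rad and contact force between tin_2 and warmer above 3.5 N and contact force between the fingers and tin_2 below 0.1 N) or (horizontal distance between tin_3 and sled_seat below 0.009 m and z of tin_3 in the frame of sled_seat below 0.006 m and angle between tin_3's own z axis and vertical below 0.06 rad and contact force between tin_3 and warmer above 3.5 N and contact force between the fingers and tin_3 below 0.1 N))), for 0.2 s.
3. the lever is swung across to its stop with the sled home (value of joint sled above 0.085 m and value of joint lever above 1.45 rad), for 0.2 s.
At the end, for the whole second after the job is handed in: The full tin (it rests on the warmer with more than 3.5 N) stands upright within 9 mm of the seat's centre, the sled is at least 85 mm in, the lever is past 1.45 rad, and the other two tins stand upright, at rest, on the pan's floor (all of step 3 and velocity of joint lever below 0.05 rad/s and ((horizontal distance between tin_1 and sled_seat below 0.009 m and z of tin_1 in the frame of sled_seat below 0.006 m and angle between each of tin_1, tin_2, tin_3's own z axis and vertical below 0.06 rad and contact force between tin_1 and warmer above 3.5 N and contact force between the fingers and tin_1 below 0.1 N and linear speed of each of tin_1, tin_2, tin_3 below 0.02 m/s and x of tin_2 in the frame of pan between -0.11 and 0.11 m and y of tin_2 in the frame of pan between -0.145 and 0.145 m and z of each of tin_2, tin_3 in the frame of pan below 0.012 m and x of tin_3 in the frame of pan between -0.11 and 0.11 m and y of tin_3 in the frame of pan between -0.145 and 0.145 m) or (horizontal distance between tin_2 and sled_seat below 0.009 m and z of tin_2 in the frame of sled_seat below 0.006 m and angle between each of tin_2, tin_1, tin_3's own z axis and vertical below 0.06 rad and contact force between tin_2 and warmer above 3.5 N and contact force between the fingers and tin_2 below 0.1 N and linear speed of each of tin_2, tin_1, tin_3 below 0.02 m/s and x of tin_1 in the frame of pan between -0.11 and 0.11 m and y of tin_1 in the frame of pan between -0.145 and 0.145 m and z of each of tin_1, tin_3 in the frame of pan below 0.012 m and x of tin_3 in the frame of pan between -0.11 and 0.11 m and y of tin_3 in the frame of pan between -0.145 and 0.145 m) or (horizontal distance between tin_3 and sled_seat below 0.009 m and z of tin_3 in the frame of sled_seat below 0.006 m and angle between each of tin_3, tin_1, tin_2's own z axis and vertical below 0.06 rad and contact force between tin_3 and warmer above 3.5 N and contact force between the fingers and tin_3 below 0.1 N and linear speed of each of tin_3, tin_1, tin_2 below 0.02 m/s and x of tin_1 in the frame of pan between -0.11 and 0.11 m and y of tin_1 in the frame of pan between -0.145 and 0.145 m and z of each of tin_1, tin_2 in the frame of pan below 0.012 m and x of tin_2 in the frame of pan between -0.11 and 0.11 m and y of tin_2 in the frame of pan between -0.145 and 0.145 m))); the robot touches nothing.
It fails at once if the vanilla is shifted more than 30 mm or tipped (distance of vanilla from where it was at the start of the episode above 0.03 m or angle between vanilla's own z axis and vertical above 0.35 rad).
It fails at once if the sprinkles is shifted more than 30 mm or tipped (distance of sprinkles from where it was at the start of the episode above 0.03 m or angle between sprinkles's own z axis and vertical above 0.35 rad).
It fails at once if the ramekin is shifted more than 30 mm or tipped (distance of ramekin from where it was at the start of the episode above 0.03 m or angle between ramekin's own z axis and vertical above 0.35 rad).
It fails at once if a tin is knocked over (angle between any of tin_1, tin_2, tin_3's own z axis and vertical above 1 rad).
It also fails if it takes over 72 s, if anything falls off the work surface, if the arm or the gripper's body presses on something with over 40 N, if the wrist force passes 120 N, or if a joint passes its speed limit or range.

## Working session

There is one attempt and no reset: what is moved stays moved. The work goes in short steps, Python scripts to look and compute and a tool call to move; the robot and the scene stay as the last step left them, time stands still between calls to the robot, and variables do not carry over. Pictures are saved under pics/ and viewed, at most 10 in all, crops included, and the job is handed in when it is done.

Besides the shell and the picture viewer there is one more tool, called after "Emit:" as name(argument=value, ...), one argument or row to a line, values as JSON. move_arm: Moves the arm, as the interface text tells. Its arguments: {"type":"object","properties":{"increments":{"type":"string"},"grip_force":{"type":"number"}},"required":["increments"]}

```bash
mkdir -p pics; ls; cat > h.py <<'E'
import numpy as np, cv2
from scipy.spatial.transform import Rotation as R
from bench import ctrl
def rot(o):
    o=np.array(o,float)
    return o if o.shape==(3,3) else (R.from_rotvec(o).as_matrix() if o.size==3 else R.from_quat(o).as_matrix())
def cloud(p):
    d=p["depth"]; v,u=np.mgrid[:480,:640]
    c=np.stack([(u-p["cx"])/p["fx"]*d,(v-p["cy"])/p["fy"]*d,d],-1)
    return c@rot(p["orientation"]).T+np.array(p["position"])
def save(p,n): cv2.imwrite("pics/"+n,p["frame"][:,:,::-1])
E
python3 - <<'E'
from h import *
s=ctrl.get_state(); print(s)
for n in("top","side"):
    p=ctrl.get_image(n); save(p,n+"0.png"); print(n,p["position"],p["orientation"],p["fx"])
    C=cloud(p)
    for t in["tin_1","vanilla","sprinkles","ramekin","pan","warmer","sled_seat","sled_handle","lever_knob"]:
        for f in ctrl.find_in(t,p)[:4]: print(t,np.round(f["centre"],3),round(f["score"],2))
    for t in["tin_1","vanilla","sprinkles","ramekin","sled_handle","lever_knob"]:
        for f in ctrl.silhouettes(t,p)[:3]:
            m=f["region"]&(p["depth"]>0); P=C[m]
            if len(P)<10: continue
            zt=np.percentile(P[:,2],97); T=P[P[:,2]>zt-.006]
            print(" sil",t,round(f["score"],2),len(P),"ztop",zt.round(3),"top mean",T.mean(0).round(3),"min",T.min(0).round(3),"max",T.max(0).round(3))
E
```

```text
pics
{'time': 0.0, 'joint_positions': array([ 1.33812394,  0.32179747, -0.07008979,  1.45170689,  0.02261064,
        1.37078967, -0.05687106]), 'qd': array([-0.00038009, -0.00139345, -0.00155699, -0.00075107,  0.0002885 ,
       -0.00069743,  0.00096434]), 'joint_torque': array([-2.30766454e-04, -4.91282701e+01, -4.03702240e-01, -3.12526023e+01,
       -6.39276858e-02,  4.38099552e-02,  1.71464258e-04]), 'position': array([ 0.1585911 , -0.62977214,  0.22146213]), 'tool_rot': array([-3.11582699e+00, -3.86519167e-01,  5.38968087e-04]), 'ft_force': array([-0.16338772,  0.05310825,  0.02274597]), 'torque': array([-0.03443426, -0.02257432, -0.01667227]), 'grip_force': 0.0, 'grip_width': 0.998842215816478}
top [ 4.07769559e-01 -6.71902540e-04  9.95898911e-01] [-2.16632466  2.16179698 -0.09166361] 544.6862702006373
tin_1 [0.575 0.112 0.128] 0.94
tin_1 [0.505 0.292 0.128] 0.74
tin_1 [0.587 0.204 0.126] 0.58
vanilla [0.487 0.21  0.09 ] 0.7
sprinkles [0.479 0.135 0.083] 0.62
ramekin [0.61  0.311 0.025] 0.88
pan [0.524 0.199 0.001] 0.9
warmer [ 0.551 -0.22   0.028] 0.96
sled_seat [ 0.511 -0.22
[... 2195 characters left out ...]
83 0.133]
 sil vanilla 0.65 16099 ztop 0.02 top mean [0.536 0.271 0.019] min [0.393 0.045 0.014] max [0.682 0.391 0.125]
 sil sprinkles 0.6 1206 ztop 0.087 top mean [0.481 0.146 0.086] min [0.457 0.115 0.081] max [0.507 0.217 0.132]
 sil ramekin 0.69 1705 ztop 0.051 top mean [0.604 0.303 0.049] min [0.572 0.269 0.045] max [0.636 0.335 0.053]
 sil ramekin 0.38 2218 ztop 0.127 top mean [0.58  0.116 0.125] min [0.549 0.081 0.121] max [0.612 0.146 0.128]
 sil sled_handle 0.91 1834 ztop 0.075 top mean [ 0.448 -0.204  0.076] min [ 0.442 -0.237  0.07 ] max [ 0.457 -0.181  0.079]
 sil lever_knob 0.95 725 ztop 0.103 top mean [ 0.42  -0.129  0.103] min [ 0.413 -0.138  0.098] max [ 0.427 -0.122  0.106]
```

View pics/top0.png

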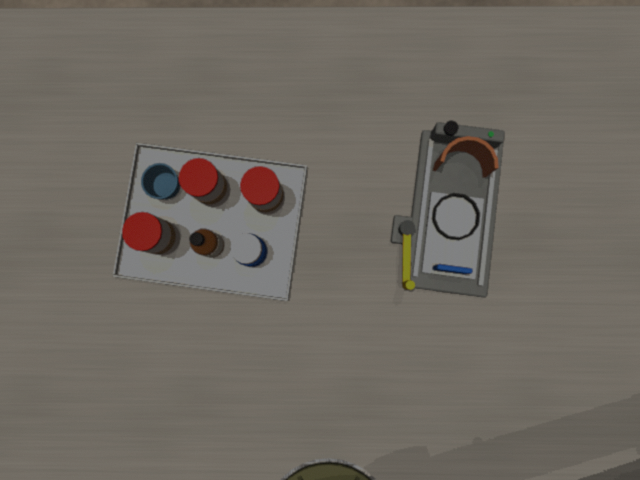

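```bash
cat > m.py <<'E'
from h import *
for n in("top","side"):
    p=ctrl.get_image(n); C=cloud(p); F=p["frame"].astype(int); ok=p["depth"]>0
    hsv=cv2.cvtColor(p["frame"],cv2.COLOR_RGB2HSV)
    W=ok&(C[...,1]<-.05)&(C[...,0]>.3)&(C[...,0]<.8)&(C[...,1]>-.4)
    def rep(name,m):
        P=C[m]
        if len(P)<8: print(name,len(P));return
        r=cv2.minAreaRect(P[:,:2].astype(np.float32)*1000)
        print(n,name,len(P),"rect mm",np.round(r[0]),np.round(r[1]),round(r[2],1),"mean",P.mean(0).round(4))
        return P
    Z=C[...,2]
    rep("handle",W&(Z>.07)&(Z<.08)&(hsv[...,0]>95)&(hsv[...,0]<130)&(hsv[...,1]>100))
    P=rep("jackettop",W&(Z>.089)&(Z<.1)&(C[...,0]>.5))
    P=P[:,:2]; A=np.c_[2*P,np.ones(len(P))]; s=np.linalg.lstsq(A,(P**2).sum(1),rcond=None)[0]; print(" circ",s[:2].round(4),np.sqrt(s[2]+s[:2]@s[:2]).round(4))
    P=rep("rim",W&(Z>.036)&(Z<.043)&(hsv[...,2]<70)&(C[...,0]<.6))
    if P is not None:
        P=P[:,:2]; A=np.c_[2*P,np.ones(len(P))]; s=np.linalg.lstsq(A,(P**2).sum(1),rcond=None)[0]; print(" circ",s[:2].round(4),np.sqrt(s[2]+s[:2]@s[:2]).round(4))
    rep("base",W&(Z>.013)&(Z<.034))
    yel=W&(hsv[...,0]>18)&(hsv[...,0]<35)&(hsv[...,1]>120)
    rep("knob",yel&(Z>.098)); rep("arm",yel&(Z>.045)&(Z<.06))
    # round tops in pan
    for c,z in(((.58,.113),.124),((.504,.303),.124),((.593,.213),.124)):
        m=ok&(np.hypot(C[...,0]-c[0],C[...,1]-c[1])<.04)&(abs(Z-z)<.006)
        q,r=cv2.minEnclosingCircle(C[m][:,:2].astype(np.float32)*1000); print(n,"tin",np.round(q),round(r,1),C[m][:,2].mean().round(4))
E
python3 m.py
```

```text
top handle 184 rect mm [ 447. -211.] [58.  9.] 82.2 mean [ 0.4468 -0.2104  0.076 ]
top jackettop 375 rect mm [ 654. -240.] [97. 69.] 81.8 mean [ 0.6491 -0.2413  0.0946]
 circ [ 0.6232 -0.2346] 0.044
top rim 367 rect mm [ 507. -219.] [125. 135.] 42.7 mean [ 0.5408 -0.2243  0.0399]
 circ [ 0.5316 -0.2203] 0.0427
top base 10914 rect mm [ 554. -210.] [182. 290.] 82.3 mean [ 0.5384 -0.2195  0.0248]
top knob 73 rect mm [ 419. -132.] [15. 14.] 46.5 mean [ 0.4194 -0.1322  0.1031]
top arm 389 rect mm [ 465. -134.] [14. 85.] 88.5 mean [ 0.4664 -0.1335  0.055 ]
top tin [580. 113.] 32.2 0.1241
top tin [505. 303.] 32.3 0.1239
top tin [594. 214.] 32.4 0.1239
side handle 88 rect mm [ 448. -210.] [61. 10.] 81.8 mean [ 0.4484 -0.2063  0.0761]
side jackettop 237 rect mm [ 658. -238.] [97. 73.] 83.1 mean [ 0.6481 -0.2378  0.0941]
 circ [ 0.6293 -0.2331] 0.0425
side rim 302 rect mm [ 514. -214.] [140. 137.] 41.4 mean [ 0.5331 -0.211   0.0397]
 circ [ 0.5215 -0.2014] 0.0547
side base 4238 rect mm [ 555. -207.] [182. 290.] 82.4 mean [ 0.5467 -0.2021  0.0255]
side knob 47 rect mm [ 421. -131.] [14. 15.] 18.0 mean [ 0.4204 -0.1298  0.1028]
side arm 298 rect mm [ 462. -133.] [17. 95.] 89.0 mean [ 0.4648 -0.1302  0.0538]
side tin [581. 114.] 33.2 0.1247
side tin [505. 304.] 33.3 0.1247
side tin [594. 215.] 33.0 0.1247
```

Picture: pan on the left with the tins at (260,188), (200,178) and (142,230), the ramekin at (160,180), the bottle at (204,240) and the jar at (250,250). The warmer is on the right: seat (456,217), handle (453,268), knob (409,285). Both views agree on the tins to 2 mm. The sled seems to start about 9 mm in.

Emit:
move_arm(
  increments="30 27 4 0 0 7 0;30 27 4 0 0 7 0;30 27 4 0 0 7 0;30 27 4 0 0 7 0;30 27 4 0 0 7 0;30 27 4 0 0 7 0;30 27 4 0 0 7 0;30 27 4 0 0 7 0",
  grip_force=25,
)

```text
time: 2.37
position: [0.3999, -0.4129, 0.2551]
tool_rot: [2.565, 1.812, -0.0]
ft_force: [0.4, -0.3, -0.2]
grip_width: 0.997
grip_force: 0.0
```

Emit:
move_arm(
  increments="18 37 0 0 0 2.5 0;18 37 0 0 0 2.5 0;18 37 0 0 0 2.5 0;18 37 0 0 0 2.5 0;18 37 0 0 0 2.5 0;18 37 0 0 0 2.5 0;18 37 0 0 0 2.5 0;18 37 0 0 0 2.5 0",
)

```text
time: 3.03
position: [0.5433, -0.1166, 0.2551]
tool_rot: [2.216, 2.225, 0.0]
ft_force: [0.9, -1.1, 0.1]
grip_width: 1.0
grip_force: 0.0
```

```bash
cat > seat.py <<'E'
from h import *
s=ctrl.get_state(); print(s["position"].round(4),s["tool_rot"].round(3),rot(s["tool_rot"])[:,1].round(3),s["ft_force"].round(2),s["time"])
for n in("wrist","top"):
    p=ctrl.get_image(n); C=cloud(p); ok=p["depth"]>0; v=p["frame"].max(2); save(p,n+"%d.png"%p["shot"])
    for lo,hi in((.035,.045),):
        m=ok&(np.hypot(C[...,0]-.541,C[...,1]+.223)<.055)&(C[...,2]>lo)&(C[...,2]<hi)&(v<80)
        P=C[m][:,:2]
        if len(P)<20: print(n,len(P)); continue
        A=np.c_[2*P,np.ones(len(P))]; q=np.linalg.lstsq(A,(P**2).sum(1),rcond=None)[0]
        print(n,len(P),"rim c",q[:2].round(4),np.sqrt(q[2]+q[:2]@q[:2]).round(4),"mid",((P.min(0)+P.max(0))/2).round(4),np.ptp(P,axis=0).round(3))
E
python3 seat.py
```

```text
[ 0.5433 -0.1166  0.2551] [2.216 2.225 0.   ] [1.    0.004 0.001] [ 0.87 -1.13  0.06] 3.0333
wrist 580 rim c [ 0.5434 -0.2223] 0.0387 mid [ 0.5438 -0.2193] [0.08  0.073]
top 0
```

Emit:
move_arm(
  increments="4.6 28.8 0 0 0 0 0;4.6 28.8 0 0 0 0 0;4.6 28.8 0 0 0 0 0;4.6 28.8 0 0 0 0 0;4.6 28.8 0 0 0 0 0;4.6 28.8 0 0 0 0 0;4.6 28.8 0 0 0 0 0;4.6 28.8 0 0 0 0 0",
)

```text
time: 3.8
position: [0.5797, 0.113, 0.2548]
tool_rot: [2.219, 2.223, 0.0]
ft_force: [0.8, 0.4, 0.4]
grip_width: 0.997
grip_force: 0.0
```

```bash
cat > tins.py <<'E'
from h import *
s=ctrl.get_state(); print(s["position"].round(4),s["time"])
p=ctrl.get_image("wrist"); C=cloud(p); ok=p["depth"]>0; save(p,"w%d.png"%p["shot"])
for f in ctrl.silhouettes("tin_1",p)[:3]:
    m=f["region"]&ok; P=C[m]; T=P[abs(P[:,2]-.124)<.006]
    if len(T)>50: q,r=cv2.minEnclosingCircle(T[:,:2].astype(np.float32)*1000); print(round(f["score"],2),len(T),np.round(q,1),round(r,1),T[:,2].mean().round(4))
E
python3 tins.py
```

```text
[0.5797 0.113  0.2548] 3.8
0.97 5591 [581.3 113.1] 32.2 0.124
0.88 7433 [594.8 213.7] 32.1 0.1241
```

Wrist view agrees. Descend, grip, lift 40 mm.

Emit:
move_arm(
  increments="1 0 -21 0 0 0 0;0 0 -21 0 0 0 0;0 0 -21 0 0 0 0;0 0 -21 0 0 0 0;0 0 -21 0 0 0 0;0 0 -21 0 0 0 0;0 0 -21 0 0 0 0;0 0 -21 0 0 0 0",
)

```text
time: 4.57
position: [0.5807, 0.1109, 0.0857]
tool_rot: [2.219, 2.222, -0.0]
ft_force: [1.7, -0.2, -0.4]
grip_width: 1.002
grip_force: 0.0
```

Emit:
move_arm(
  increments="0 0 -2 0 0 0 255;0 0 0 0 0 0 255;0 0 0 0 0 0 255;0 0 0 0 0 0 255;0 0 0 0 0 0 255;0 0 0 0 0 0 255;0 0 0 0 0 0 255;0 0 0 0 0 0 255",
)

```text
time: 5.23
position: [0.5816, 0.1122, 0.0862]
tool_rot: [2.217, 2.223, 0.003]
ft_force: [-1.8, -1.2, 6.1]
grip_width: 0.74
grip_force: 25.0
```

Emit:
move_arm(
  increments="0 0 10 0 0 0 255;0 0 10 0 0 0 255;0 0 10 0 0 0 255;0 0 0 0 0 0 255;0 0 0 0 0 0 255;0 0 0 0 0 0 255;0 0 0 0 0 0 255;0 0 0 0 0 0 255",
)

```text
time: 5.9
position: [0.5801, 0.1119, 0.1139]
tool_rot: [-2.218, -2.224, 0.001]
ft_force: [-0.2, 0.1, -2.8]
grip_width: 0.743
grip_force: 25.0
```

−2.8 N: the part-used one. Set it back and try the next.

Emit:
move_arm(
  increments="0 0 -10 0 0 0 255;0 0 -10 0 0 0 255;0 0 -8 0 0 0 255;0 0 -2 0 0 0 255;0 0 0 0 0 0 255;0 0 0 0 0 0 0;0 0 0 0 0 0 0;0 0 0 0 0 0 0",
)

```text
time: 6.57
position: [0.5806, 0.1121, 0.084]
tool_rot: [-2.219, -2.224, -0.0]
ft_force: [-0.9, 0.2, -0.1]
grip_width: 0.889
grip_force: 0.0
```

Emit:
move_arm(
  increments="0 0 0 0 0 0 0;0 0 0 0 0 0 0;0 0 15 0 0 0 0;0 0 20 0 0 0 0;0 0 20 0 0 0 0;0 0 20 0 0 0 0;0 0 20 0 0 0 0;0 0 20 0 0 0 0",
)

```text
time: 7.23
position: [0.5805, 0.1121, 0.2004]
tool_rot: [2.219, 2.224, 0.0]
ft_force: [-0.2, 0.8, 0.2]
grip_width: 1.003
grip_force: 0.0
```

Emit:
move_arm(
  increments="2 17 0 0 0 0 0;2 17 0 0 0 0 0;2 17 0 0 0 0 0;2 17 0 0 0 0 0;2 17 0 0 0 0 0;3 16 0 0 0 0 0;0 0 0 0 0 0 0;0 0 0 0 0 0 0",
)

```text
time: 7.9
position: [0.5932, 0.2139, 0.1993]
tool_rot: [-2.216, -2.226, 0.0]
ft_force: [0.1, -0.8, -0.4]
grip_width: 1.002
grip_force: 0.0
```

```bash
python3 tins.py
```

```text
[0.5932 0.2139 0.1993] 7.9
0.82 11185 [505.7 303.3] 32.2 0.1241
0.8 3662 [579.  112.6] 32.1 0.124
0.7 8126 [595.  214.1] 32.1 0.124
```

Emit:
move_arm(
  increments="1.5 0 -19 0 0 0 0;0 0 -19 0 0 0 0;0 0 -19 0 0 0 0;0 0 -19 0 0 0 0;0 0 -19 0 0 0 0;0 0 -19 0 0 0 0;0 0 0 0 0 0 0;0 0 0 0 0 0 255",
)

```text
time: 8.67
position: [0.5947, 0.2112, 0.0849]
tool_rot: [-2.22, -2.222, 0.004]
ft_force: [0.1, -0.6, 0.8]
grip_width: 0.973
grip_force: 0.0
```

Emit:
move_arm(
  increments="0 0 0 0 0 0 255;0 0 0 0 0 0 255;0 0 0 0 0 0 255;0 0 0 0 0 0 255;0 0 0 0 0 0 255;0 0 0 0 0 0 255;0 0 0 0 0 0 255;0 0 0 0 0 0 255",
)

```text
time: 9.33
position: [0.5956, 0.2134, 0.0868]
tool_rot: [2.218, 2.224, 0.002]
ft_force: [-0.9, 0.4, 5.5]
grip_width: 0.717
grip_force: 25.1
```

Emit:
move_arm(
  increments="0 0 10 0 0 0 255;0 0 10 0 0 0 255;0 0 10 0 0 0 255;0 0 0 0 0 0 255;0 0 0 0 0 0 255;0 0 0 0 0 0 255;0 0 0 0 0 0 255;0 0 0 0 0 0 255",
)

```text
time: 10.0
position: [0.5947, 0.2128, 0.115]
tool_rot: [-2.218, -2.224, 0.001]
ft_force: [-0.4, 0.5, -1.5]
grip_width: 0.717
grip_force: 24.8
```

−1.5 N: empty. The third must be full.

Emit:
move_arm(
  increments="0 0 -10 0 0 0 255;0 0 -10 0 0 0 255;0 0 -8 0 0 0 255;0 0 -2 0 0 0 255;0 0 0 0 0 0 255;0 0 0 0 0 0 0;0 0 0 0 0 0 0;0 0 0 0 0 0 0",
)

```text
time: 10.67
position: [0.5949, 0.2129, 0.0848]
tool_rot: [-2.219, -2.224, 0.001]
ft_force: [-0.6, -0.2, -0.3]
grip_width: 0.87
grip_force: 0.0
```

Emit:
move_arm(
  increments="0 0 0 0 0 0 0;0 0 0 0 0 0 0;0 0 15 0 0 0 0;0 0 20 0 0 0 0;0 0 20 0 0 0 0;0 0 20 0 0 0 0;0 0 20 0 0 0 0;0 0 20 0 0 0 0",
)

```text
time: 11.33
position: [0.5951, 0.2133, 0.2029]
tool_rot: [2.218, 2.224, 0.002]
ft_force: [0.1, -0.2, 0.1]
grip_width: 1.002
grip_force: 0.0
```

Emit:
move_arm(
  increments="-15 15 0 0 0 0 0;-15 15 0 0 0 0 0;-15 15 0 0 0 0 0;-15 15 0 0 0 0 0;-15 15 0 0 0 0 0;-14 15 0 0 0 0 0;0 0 0 0 0 0 0;0 0 0 0 0 0 0",
)

```text
time: 12.0
position: [0.5053, 0.3045, 0.2019]
tool_rot: [2.214, 2.227, 0.002]
ft_force: [-0.2, -0.1, -0.3]
grip_width: 0.998
grip_force: 0.0
```

```bash
python3 tins.py
```

```text
[0.5053 0.3045 0.2019] 12.0
0.79 7922 [505.3 303.4] 32.2 0.124
0.57 1784 [585.4 200.9] 27.8 0.1239
```

Emit:
move_arm(
  increments="0 -1 -19 0 0 0 0;0 0 -19 0 0 0 0;0 0 -19 0 0 0 0;0 0 -19 0 0 0 0;0 0 -19 0 0 0 0;0 0 -20 0 0 0 0;0 0 0 0 0 0 0;0 0 0 0 0 0 255",
  grip_force=30,
)

```text
time: 12.77
position: [0.5064, 0.3006, 0.0849]
tool_rot: [-2.22, -2.222, 0.003]
ft_force: [-0.2, -0.0, -0.8]
grip_width: 0.974
grip_force: 0.0
```

Emit:
move_arm(
  increments="0 0 0 0 0 0 255;0 0 0 0 0 0 255;0 0 0 0 0 0 255;0 0 0 0 0 0 255;0 0 0 0 0 0 255;0 0 0 0 0 0 255;0 0 0 0 0 0 255;0 0 0 0 0 0 255",
)

```text
time: 13.43
position: [0.5064, 0.3026, 0.0868]
tool_rot: [2.218, 2.224, 0.002]
ft_force: [-2.4, -1.0, 6.2]
grip_width: 0.742
grip_force: 30.0
```

Emit:
move_arm(
  increments="0 0 10 0 0 0 255;0 0 10 0 0 0 255;0 0 10 0 0 0 255;0 0 0 0 0 0 255;0 0 0 0 0 0 255;0 0 0 0 0 0 255;0 0 0 0 0 0 255;0 0 0 0 0 0 255",
)

```text
time: 14.1
position: [0.5057, 0.3017, 0.1149]
tool_rot: [-2.219, -2.224, 0.002]
ft_force: [0.2, 0.5, -4.3]
grip_width: 0.737
grip_force: 30.0
```

Full tin held. Lift and carry.

Emit:
move_arm(
  increments="0 0 18 0 0 0 255;0 0 22 0 0 0 255;0 0 25 0 0 0 255;0 0 25 0 0 0 255;0 0 25 0 0 0 255;0 0 22 0 0 0 255;0 0 18 0 0 0 255;0 -8 0 0 0 0 255",
)

```text
time: 14.77
position: [0.5067, 0.2974, 0.2745]
tool_rot: [2.215, 2.227, 0.011]
ft_force: [-0.1, 1.6, -4.0]
grip_width: 0.741
grip_force: 30.0
```

Emit:
move_arm(
  increments="1 -16 0 0 0 0 255;3 -25 0 0 0 0 255;3 -32 0 0 0 0 255;3 -36 0 0 0 0 255;3 -36 0 0 0 0 255;3 -32 0 0 0 0 255;3 -25 0 0 0 0 255;3 -15 0 0 0 0 255",
)

```text
time: 15.43
position: [0.5274, 0.0714, 0.2687]
tool_rot: [2.225, 2.218, -0.006]
ft_force: [-0.4, -0.1, -4.0]
grip_width: 0.739
grip_force: 30.0
```

```bash
cat > seat2.py <<'E'
from h import *
s=ctrl.get_state(); print(s["position"].round(4),s["ft_force"].round(2),s["time"])
for n in("wrist","top","side"):
    p=ctrl.get_image(n); C=cloud(p); ok=p["depth"]>0; save(p,n+"%d.png"%p["shot"])
    v=p["frame"].max(2); sat=cv2.cvtColor(p["frame"],cv2.COLOR_RGB2HSV)[...,1]
    m=ok&(np.hypot(C[...,0]-.541,C[...,1]+.223)<.052)&(C[...,2]>.036)&(C[...,2]<.044)
    P=C[m][:,:2]
    if len(P)<20: print(n,len(P)); continue
    P=P[np.abs(np.hypot(*(P-[.541,-.223]).T)-.039)<.009]
    A=np.c_[2*P,np.ones(len(P))]; q=np.linalg.lstsq(A,(P**2).sum(1),rcond=None)[0]
    (c,r)=cv2.minEnclosingCircle(P.astype(np.float32)*1000)
    print(n,len(P),"rim c",q[:2].round(4),np.sqrt(q[2]+q[:2]@q[:2]).round(4),"enc",np.round(c,1),round(r,1))
    h=ok&(abs(C[...,2]-.076)<.004)&(np.hypot(C[...,0]-.447,C[...,1]+.21)<.04)
    if h.sum()>20: r=cv2.minAreaRect(C[h][:,:2].astype(np.float32)*1000); print("  handle",np.round(r[0],1),np.round(r[1]),round(r[2],1))
E
python3 seat2.py
```

```text
[0.5274 0.0714 0.2687] [-0.39 -0.12 -4.05] 15.4333
wrist 0
top 432 rim c [ 0.5413 -0.2241] 0.039 enc [ 541.4 -224.2] 42.1
  handle [ 447.2 -211.9] [59. 10.] 82.2
side 60 rim c [ 0.536  -0.2225] 0.0338 enc [ 513.6 -220.2] 30.3
  handle [ 448.2 -211.4] [60. 10.] 82.1
```

Emit:
move_arm(
  increments="1 -16 0 0 0 0 255;1 -28 0 0 0 0 255;2 -36 0 0 0 0 255;2 -40 0 0 0 0 255;2 -40 0 0 0 0 255;2 -40 0 0 0 0 255;2 -36 0 0 0 0 255;1 -28 0 0 0 0 255",
)

```text
time: 16.25
position: [0.5405, -0.1894, 0.2693]
tool_rot: [-2.219, -2.223, 0.002]
ft_force: [0.4, -0.6, -4.5]
grip_width: 0.738
grip_force: 30.0
```

Emit:
move_arm(
  increments="1 -20 0 0 0 0 255;0 -9 0 0 0 0 255;0 0 0 0 0 0 255;0 0 -20 0 0 0 255;0 0 -25 0 0 0 255;0 0 -20 0 0 0 255;0 0 -15 0 0 0 255;0 0 0 0 0 0 255",
)

```text
time: 16.92
position: [0.5402, -0.2115, 0.1866]
tool_rot: [-2.209, -2.224, 0.002]
ft_force: [0.0, -0.2, -5.1]
grip_width: 0.737
grip_force: 30.0
```

```bash
python3 seat2.py; python3 - <<'E'
from h import *
p=ctrl.get_image("side"); save(p,"side_a.png"); C=cloud(p); s=ctrl.get_state(); t=s["position"]; print(t,s["tool_rot"])
hsv=cv2.cvtColor(p["frame"],cv2.COLOR_RGB2HSV)
m=(p["depth"]>0)&(np.hypot(C[...,0]-t[0],C[...,1]-t[1])<.05)&((hsv[...,0]<8)|(hsv[...,0]>172))&(hsv[...,1]>150)
P=C[m];print(len(P),P.mean(0),P.min(0),P.max(0))
E
```

```text
[ 0.5402 -0.2115  0.1866] [ 0.04 -0.16 -5.13] 16.9167
wrist 842 rim c [ 0.5422 -0.2253] 0.0395 enc [ 543.8 -216.6] 40.9
  handle [ 448.8 -212.2] [60. 11.] 83.1
top 182 rim c [ 0.5412 -0.2235] 0.0386 enc [ 539.  -216.4] 40.3
  handle [ 447.3 -211.8] [59. 10.] 82.2
side 280 rim c [ 0.5424 -0.223 ] 0.0388 enc [ 543.8 -223.8] 44.3
  handle [ 448.3 -211.2] [62. 10.] 82.3
[ 0.54330585 -0.21467863  0.19216947] [2.21507798e+00 2.22482913e+00 2.21522763e-03]
507 [ 0.54206603 -0.20395079  0.22968861] [ 0.51160888 -0.24003083  0.22060949] [ 0.57318528 -0.17724052  0.356647  ]
```

Emit:
move_arm(
  increments="-1 -9 -10 0 0 0 255;0 0 -10 0 0 0 255;0 0 0 0 0 0 255;0 0 0 0 0 0 255;0 0 0 0 0 0 255;0 0 0 0 0 0 255;0 0 0 0 0 0 255;0 0 0 0 0 0 255",
)

```text
time: 17.78
position: [0.5413, -0.2248, 0.171]
tool_rot: [2.218, 2.224, 0.0]
ft_force: [-0.2, 0.6, -4.7]
grip_width: 0.736
grip_force: 30.0
```

```bash
python3 seat2.py; python3 - <<'E'
from h import *
p=ctrl.get_image("wrist"); save(p,"wrist_b.png"); C=cloud(p); s=ctrl.get_state(); t=s["position"]; print(t,s["tool_rot"],rot(s["tool_rot"])[:,2])
p=ctrl.get_image("side"); save(p,"side_b.png"); C=cloud(p)
m=(p["depth"]>0)&(np.hypot(C[...,0]-t[0],C[...,1]-t[1])<.036)&(C[...,1]>t[1]+.015)
for z0 in np.arange(.08,.21,.02):
    q=m&(abs(C[...,2]-z0)<.008); P=C[q][:,:2]
    if len(P)<15: continue
    # fit centre with known radius
    from scipy.optimize import least_squares
    f=least_squares(lambda c:np.hypot(*(P-c).T)-.032,[t[0],t[1]],loss="soft_l1",f_scale=.001); print(z0.round(2),len(P),f.x.round(4))
E
```

```text
[ 0.5413 -0.2248  0.171 ] [-0.21  0.63 -4.66] 17.7833
wrist 1326 rim c [ 0.5426 -0.2247] 0.0388 enc [ 542.7 -224.6] 41.9
  handle [ 448.6 -212.2] [59. 11.] 82.3
top 244 rim c [ 0.5413 -0.2239] 0.0389 enc [ 541.2 -223.3] 41.7
  handle [ 447.3 -211.8] [59. 10.] 82.3
side 263 rim c [ 0.5422 -0.2231] 0.0391 enc [ 542.4 -223.2] 43.5
  handle [ 448.7 -208.6] [62. 10.] 82.6
[ 0.54116112 -0.22491411  0.17073127] [2.21839591e+00 2.22401995e+00 1.53970238e-04] [ 3.01279867e-04 -1.62056801e-04 -9.99999941e-01]
0.1 172 [ 0.5401 -0.2242]
0.12 164 [ 0.5403 -0.2239]
0.14 179 [ 0.5403 -0.2238]
0.16 193 [ 0.5402 -0.224 ]
0.18 198 [ 0.5407 -0.2239]
0.2 211 [ 0.5405 -0.2242]
```

Emit:
move_arm(
  increments="1.5 0.5 -10 0 0 0 255;0 0 -12 0 0 0 255;0 0 -12 0 0 0 255;0 0 -9 0 0 0 255;0 0 -5 0 0 0 255;0 0 -3 0 0 0 255;0 0 0 0 0 0 255;0 0 0 0 0 0 255",
)

```text
time: 18.7
position: [0.5428, -0.2245, 0.1197]
tool_rot: [2.218, 2.224, 0.0]
ft_force: [0.0, 0.6, -4.6]
grip_width: 0.741
grip_force: 30.0
```

Emit:
move_arm(
  increments="0 0 -3 0 0 0 255;0 0 -2 0 0 0 255;0 0 -2 0 0 0 255;0 0 -2 0 0 0 255;0 0 0 0 0 0 255;0 0 0 0 0 0 255;0 0 0 0 0 0 255;0 0 0 0 0 0 255",
)

```text
time: 19.37
position: [0.544, -0.2249, 0.1128]
tool_rot: [2.216, 2.222, 0.002]
ft_force: [-0.3, -0.2, 5.9]
grip_width: 0.738
grip_force: 30.0
```

Contact at the expected height. Release, rise.

Emit:
move_arm(
  increments="0 0 1 0 0 0 0;0 0 0 0 0 0 0;0 0 0 0 0 0 0;0 0 0 0 0 0 0;0 0 0 0 0 0 0;0 0 8 0 0 0 0;0 0 15 0 0 0 0;0 0 20 0 0 0 0",
)

```text
time: 20.03
position: [0.5415, -0.224, 0.154]
tool_rot: [-2.216, -2.222, 0.001]
ft_force: [0.2, 0.2, -0.3]
grip_width: 0.993
grip_force: 0.0
```

Emit:
move_arm(
  increments="-20 10 20 0 0 0 0;-25 10 20 0 0 0 0;-25 10 20 0 0 0 0;-25 0 10 0 0 0 0;-20 -10 0 0 0 0 0;-10 -10 0 0 0 0 0;0 0 0 0 0 0 0;0 0 0 0 0 0 0",
)

```text
time: 20.7
position: [0.4176, -0.2147, 0.2252]
tool_rot: [2.22, 2.222, 0.001]
ft_force: [0.1, 0.2, -0.0]
grip_width: 1.003
grip_force: 0.0
```

```bash
python3 - <<'E'
from h import *
from scipy.optimize import least_squares
s=ctrl.get_state(); print(s["position"],s["time"])
for n in("top","side"):
    p=ctrl.get_image(n); save(p,n+"_c.png"); C=cloud(p); ok=p["depth"]>0
    m=ok&(np.hypot(C[...,0]-.542,C[...,1]+.224)<.045)&(abs(C[...,2]-.15)<.006)
    P=C[m]
    if len(P)>20: c,r=cv2.minEnclosingCircle(P[:,:2].astype(np.float32)*1000); print(n,len(P),np.round(c,1),round(r,1),P[:,2].mean().round(4))
    m=ok&(np.hypot(C[...,0]-.542,C[...,1]+.224)<.036)&(C[...,1]>-.209)
    for z0 in (.06,.08,.1,.12,.14):
        P=C[m&(abs(C[...,2]-z0)<.008)][:,:2]
        if len(P)>15: print(z0,least_squares(lambda c:np.hypot(*(P-c).T)-.032,[.542,-.224],loss="soft_l1",f_scale=.001).x.round(4))
E
```

```text
[ 0.41761997 -0.21470839  0.22523372] 20.7
top 969 [ 541.9 -223.3] 32.3 0.1501
0.06 [ 0.5423 -0.2234]
0.08 [ 0.5422 -0.2231]
0.1 [ 0.5422 -0.2234]
0.12 [ 0.5422 -0.2236]
0.14 [ 0.5421 -0.2239]
side 498 [ 543.1 -221.5] 33.7 0.1505
0.06 [ 0.5433 -0.224 ]
0.08 [ 0.543  -0.2231]
0.1 [ 0.5433 -0.224 ]
0.12 [ 0.5433 -0.224 ]
0.14 [ 0.5428 -0.2241]
```

View pics/side_c.png

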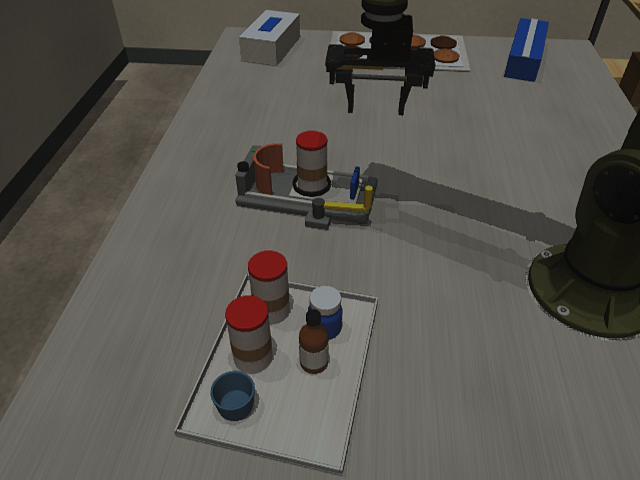

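The tin stands centred in the seat at (312,160); the other two tins and the bystanders are untouched. Shut the fingers, turn them across the warmer, and lower behind the handle.

Emit:
move_arm(
  increments="0 0 0 0 0 -7 255;0 0 0 0 0 -7 255;0 0 0 0 0 -7 255;0 0 0 0 0 -7 255;0 0 0 0 0 -7 255;0 0 0 0 0 -7 255;0 0 0 0 0 -7 255;0 0 0 0 0 -7 255",
)

```text
time: 21.47
position: [0.4187, -0.2133, 0.2243]
tool_rot: [-3.004, -0.916, -0.0]
ft_force: [-1.0, -0.0, 1.0]
grip_width: 0.48
grip_force: 0.0
```

Emit:
move_arm(
  increments="0 1 -5 0 0 -7 255;0 1 -10 0 0 -7 255;0 1 -10 0 0 -7 255;0 1 -10 0 0 -7 255;0 1 -10 0 0 -7 255;0 1 -10 0 0 -7 255;0 1 0 0 0 0 255;0 0 0 0 0 0 255",
)

```text
time: 22.13
position: [0.418, -0.2062, 0.1691]
tool_rot: [-3.133, 0.207, 0.002]
ft_force: [0.8, -0.9, -0.5]
grip_width: 0.008
grip_force: 0.0
```

```bash
python3 seat2.py; python3 - <<'E'
from h import *
s=ctrl.get_state(); print(rot(s["tool_rot"]).round(3),s["joint_positions"].round(2),s["grip_width"])
E
```

```text
[ 0.418  -0.2062  0.1691] [ 0.83 -0.95 -0.54] 22.1333
wrist 1367 rim c [ 0.5438 -0.2259] 0.039 enc [ 536.7 -224.9] 41.1
  handle [ 449.9 -213.4] [59. 10.] 82.5
top 311 rim c [ 0.5431 -0.225 ] 0.0387 enc [ 542.5 -224. ] 42.0
side 235 rim c [ 0.5432 -0.2237] 0.0381 enc [ 543.8 -222.1] 43.9
  handle [ 450.1 -209.4] [60. 11.] 82.6
[[ 0.991 -0.134  0.001]
 [-0.134 -0.991 -0.   ]
 [ 0.001  0.    -1.   ]] [ 0.94 -0.02 -0.53  1.94 -0.01  1.21 -1.29] 0.0064449872081697585
```

Emit:
move_arm(
  increments="0 -2 -15 0 0 0 255;0 0 -20 0 0 0 255;0 0 -20 0 0 0 255;0 0 -20 0 0 0 255;0 0 -20 0 0 0 255;0 0 -13 0 0 0 255;0 0 -6 0 0 0 255;0 0 0 0 0 0 255",
)

```text
time: 22.95
position: [0.4171, -0.2091, 0.0548]
tool_rot: [-3.133, 0.214, 0.002]
ft_force: [-0.2, 0.0, -0.3]
grip_width: 0.006
grip_force: 0.0
```

Emit:
move_arm(
  increments="6 -0.8 0 0 0 0 255;5 -0.7 0 0 0 0 255;4 -0.5 0 0 0 0 255;4 -0.5 0 0 0 0 255;4 -0.5 0 0 0 0 255;4 -0.5 0 0 0 0 255;4 -0.5 0 0 0 0 255;4 -0.5 0 0 0 0 255",
)

```text
time: 23.62
position: [0.4527, -0.2142, 0.0556]
tool_rot: [3.134, -0.216, -0.001]
ft_force: [-2.2, -0.6, 1.4]
grip_width: 0.004
grip_force: 1.3
```

Emit:
move_arm(
  increments="5 -0.7 0 0 0 0 255;5 -0.7 0 0 0 0 255;5 -0.7 0 0 0 0 255;5 -0.7 0 0 0 0 255;5 -0.7 0 0 0 0 255;5 -0.7 0 0 0 0 255;5 -0.7 0 0 0 0 255;5 -0.7 0 0 0 0 255",
)

```text
time: 24.28
position: [0.4931, -0.2195, 0.0555]
tool_rot: [-3.134, 0.215, 0.0]
ft_force: [-3.0, 0.0, 1.0]
grip_width: 0.01
grip_force: 1.4
```

```bash
cat > chk.py <<'E'
from h import *
s=ctrl.get_state(); t=s["position"]; print(t.round(4),s["ft_force"].round(1),s["time"])
for n in("top","side"):
    p=ctrl.get_image(n); save(p,n+"%d.png"%p["shot"]); C=cloud(p); ok=p["depth"]>0
    hsv=cv2.cvtColor(p["frame"],cv2.COLOR_RGB2HSV)
    red=((hsv[...,0]<8)|(hsv[...,0]>172))&(hsv[...,1]>150)
    P=C[ok&(C[...,1]<-.1)&(abs(C[...,2]-.15)<.008)&red]
    if len(P)>20: c,r=cv2.minEnclosingCircle(P[:,:2].astype(np.float32)*1000); print(n,"tin",len(P),np.round(c,1),round(r,1),P[:,2].mean().round(4))
    m=ok&(C[...,1]<-.05)&(hsv[...,0]>18)&(hsv[...,0]<35)&(hsv[...,1]>120)&(C[...,0]<.7)
    P=C[m&(C[...,2]>.098)]
    if len(P)>5: print(n,"knob",len(P),P.mean(0).round(4))
    P=C[m&(abs(C[...,2]-.055)<.005)]
    if len(P)>5: r=cv2.minAreaRect(P[:,:2].astype(np.float32)*1000); print(n,"arm",len(P),np.round(r[0],1),np.round(r[1],0),round(r[2],1))
    P=C[ok&(C[...,1]<-.05)&(abs(C[...,2]-.076)<.004)&(abs(hsv[...,0]-112.)<15)&(hsv[...,1]>120)&(C[...,0]<.6)]
    if len(P)>5: r=cv2.minAreaRect(P[:,:2].astype(np.float32)*1000); print(n,"handle",len(P),np.round(r[0],1),np.round(r[1],0),round(r[2],1))
E
python3 chk.py
```

```text
[ 0.4931 -0.2195  0.0555] [-3.  0.  1.] 24.2833
top tin 1281 [ 600.6 -230.8] 32.5 0.1501
top knob 145 [ 0.4268 -0.1433  0.2169]
top arm 345 [ 464.8 -134.1] [14. 85.] 88.1
side tin 464 [ 602.2 -227.8] 32.9 0.1504
side knob 100 [ 0.4039 -0.1485  0.2207]
side arm 271 [ 461.8 -133.4] [19. 95.] 86.0
side handle 258 [ 166.1 -626.3] [1110.  148.] 58.3
```

Emit:
move_arm(
  increments="4 -0.5 0 0 0 0 255;4 -0.5 0 0 0 0 255;3 -0.4 0 0 0 0 255;3 -0.4 0 0 0 0 255;2 -0.3 0 0 0 0 255;2 -0.3 0 0 0 0 255;1.5 -0.2 0 0 0 0 255;1.5 -0.2 0 0 0 0 255",
)

```text
time: 25.05
position: [0.5124, -0.2219, 0.0554]
tool_rot: [-3.134, 0.215, 0.005]
ft_force: [-9.4, 2.8, 6.6]
grip_width: 0.006
grip_force: 4.4
```

Emit:
move_arm(
  increments="1 -0.1 0 0 0 0 255;1 -0.1 0 0 0 0 255;1 -0.1 0 0 0 0 255;1 -0.1 0 0 0 0 255;0 0 0 0 0 0 255;0 0 0 0 0 0 255;0 0 0 0 0 0 255;0 0 0 0 0 0 255",
)

```text
time: 25.72
position: [0.5124, -0.222, 0.0549]
tool_rot: [-3.133, 0.216, 0.018]
ft_force: [-14.7, 5.1, 10.8]
grip_width: 0.01
grip_force: 7.7
```

Sled against its stop (force rising, no motion). Back off and rise.

Emit:
move_arm(
  increments="-10 1.3 0 0 0 0 255;-20 2.6 0 0 0 0 255;-25 3 0 0 0 0 255;-20 5 15 0 0 0 255;-10 20 25 0 0 0 255;0 25 25 0 0 0 255;0 25 20 0 0 0 255;0 0 0 0 0 0 255",
)

```text
time: 26.38
position: [0.4366, -0.1372, 0.1453]
tool_rot: [3.132, -0.206, 0.015]
ft_force: [0.4, 0.7, 0.7]
grip_width: 0.002
grip_force: 0.0
```

```bash
python3 chk.py
```

```text
[ 0.4366 -0.1372  0.1453] [0.4 0.7 0.7] 26.3833
top tin 1278 [ 620.2 -233.3] 32.3 0.1502
top knob 21 [ 0.4215 -0.0972  0.4627]
top arm 23 [ 504.9 -134.7] [12.  6.] 89.0
side tin 464 [ 622.  -232.2] 33.7 0.1503
side knob 70 [ 0.4231 -0.1271  0.1764]
side arm 265 [ 461.1 -132.6] [19. 97.] 88.9
side handle 322 [ 176.9 -628.9] [1121.  165.] 56.5
```

```bash
python3 - <<'E'
import numpy as np
pv=np.array([.5196,-.1337]);d=lambda a:np.array([np.cos(np.radians(a)),np.sin(np.radians(a))])
prev=None
for i in range(17):
    phi=178.7+(265-178.7)*i/16; a=-97.7+48*min(1,i/16)
    t=pv+.1*d(phi)-.023*d(a)
    print(i,round(phi,1),round(a,1),(t*1000).round(1),None if prev is None else ((t-prev)*1000).round(1)); prev=t
E
```

```text
0 178.7 -97.7 [ 422.7 -108.6] None
1 184.1 -94.7 [ 421.7 -117.9] [-1.  -9.3]
2 189.5 -91.7 [ 421.7 -127.2] [-0.1 -9.3]
3 194.9 -88.7 [ 422.4 -136.4] [ 0.8 -9.2]
4 200.3 -85.7 [ 424.1 -145.4] [ 1.6 -9. ]
5 205.7 -82.7 [ 426.5 -154.2] [ 2.5 -8.8]
6 211.1 -79.7 [ 429.8 -162.7] [ 3.3 -8.5]
7 216.5 -76.7 [ 433.9 -170.7] [ 4.1 -8.1]
8 221.8 -73.7 [ 438.7 -178.3] [ 4.8 -7.6]
9 227.2 -70.7 [ 444.1 -185.4] [ 5.5 -7.1]
10 232.6 -67.7 [ 450.2 -191.9] [ 6.1 -6.5]
11 238.0 -64.7 [ 456.8 -197.7] [ 6.6 -5.8]
12 243.4 -61.7 [ 464.  -202.9] [ 7.1 -5.1]
13 248.8 -58.7 [ 471.5 -207.3] [ 7.6 -4.4]
14 254.2 -55.7 [ 479.4 -210.9] [ 7.9 -3.6]
15 259.6 -52.7 [ 487.6 -213.8] [ 8.2 -2.8]
16 265.0 -49.7 [ 496.  -215.8] [ 8.4 -2. ]
```

Emit:
move_arm(
  increments="-4 14 0 0 0 0 255;-4 14 0 0 0 0 255;-4.5 11 0 0 0 0 255;0 0 -5 0 0 0 255;0 0 -20 0 0 0 255;0 0 -20 0 0 0 255;0 0 -15 0 0 0 255;0 0 -5 0 0 0 255",
)

```text
time: 27.15
position: [0.418, -0.1014, 0.0728]
tool_rot: [-3.133, 0.215, 0.007]
ft_force: [-0.7, 0.1, 0.5]
grip_width: 0.004
grip_force: 0.0
```

Emit:
move_arm(
  increments="0 -10 0 0 0 0 255;-1 -9 0 0 0 3 255;0 -9.5 0 0 0 3 255;1 -9 0 0 0 3 255;1.5 -9 0 0 0 3 255;2.5 -9 0 0 0 3 255;3.5 -8.5 0 0 0 3 255;4 -8 0 0 0 3 255",
)

```text
time: 27.82
position: [0.4317, -0.1755, 0.0763]
tool_rot: [3.12, 0.362, 0.0]
ft_force: [-0.7, 1.3, 0.3]
grip_width: 0.006
grip_force: 0.4
```

Emit:
move_arm(
  increments="5 -7.5 0 0 0 3 255;5.5 -7 0 0 0 3 255;6 -6.5 0 0 0 3 255;6.5 -6 0 0 0 3 255;7 -5 0 0 0 3 255;7.5 -4.5 0 0 0 3 255;8 -3.5 0 0 0 3 255;8 -3 0 0 0 3 255",
)

```text
time: 28.48
position: [0.4853, -0.2187, 0.0763]
tool_rot: [2.976, 1.002, -0.0]
ft_force: [-1.2, 0.8, -0.5]
grip_width: 0.006
grip_force: 0.4
```

Emit:
move_arm(
  increments="4 0 0 0 0 0 255;3 0 0 0 0 0 255;2 0 0 0 0 0 255;0 0 0 0 0 0 255;0 0 0 0 0 0 255;0 0 0 0 0 0 255;0 0 0 0 0 0 255;0 0 0 0 0 0 255",
)

```text
time: 29.15
position: [0.4939, -0.2169, 0.0756]
tool_rot: [2.978, 1.0, -0.0]
ft_force: [0.0, 0.3, -0.4]
grip_width: 0.004
grip_force: 0.0
```

```bash
python3 chk.py
```

```text
[ 0.4939 -0.2169  0.0756] [ 0.   0.3 -0.4] 29.15
top tin 1280 [ 620. -233.] 32.2 0.1501
top knob 49 [ 0.4504 -0.1654  0.3641]
top arm 183 [ 513.1 -167.4] [42. 14.] 79.3
top handle 36 [ 529.2 -199.5] [ 7. 14.] 0.1
side tin 466 [ 595.8 -229.8] 56.5 0.1503
side knob 58 [ 0.4438 -0.1762  0.2357]
side arm 177 [ 512.3 -175.9] [111.  15.] 79.0
side handle 297 [ 180.2 -627.7] [1117.  160.] 56.8
```

Emit:
move_arm(
  increments="2 0 0 0 0 0 255;2 0 0 0 0 0 255;2 0 0 0 0 0 255;2 0 0 0 0 0 255;2 0 0 0 0 0 255;0 0 0 0 0 0 255;0 0 0 0 0 0 255;0 0 0 0 0 0 255",
)

```text
time: 29.92
position: [0.5027, -0.216, 0.0751]
tool_rot: [-2.976, -1.0, 0.005]
ft_force: [-3.8, 2.0, 2.8]
grip_width: -0.0
grip_force: 2.4
```

Pressed on the stop. Back away and check.

Emit:
move_arm(
  increments="-10 6 0 0 0 0 255;-20 8 0 0 0 0 255;-20 5 15 0 0 0 255;-15 5 30 0 0 0 255;0 10 35 0 0 0 255;0 20 35 0 0 0 255;0 35 20 0 0 0 255;0 35 0 0 0 0 255",
)

```text
time: 30.58
position: [0.4425, -0.0929, 0.2158]
tool_rot: [2.973, 0.995, 0.012]
ft_force: [-0.5, 0.6, -0.5]
grip_width: 0.004
grip_force: 0.0
```

Emit:
move_arm(
  increments="0 35 0 0 0 0 255;0 35 0 0 0 0 255;0 30 0 0 0 0 255;0 15 0 0 0 0 255;0 0 0 0 0 0 255;0 0 0 0 0 0 255;0 0 0 0 0 0 255;0 0 0 0 0 0 255",
)

```text
time: 31.25
position: [0.4392, 0.0207, 0.2105]
tool_rot: [2.979, 0.997, 0.0]
ft_force: [0.2, -0.6, 0.2]
grip_width: 0.005
grip_force: 0.0
```

```bash
python3 chk.py; ls -t pics|head -2; cp pics/$(ls -t pics|grep top|head -1) pics/topf.png
```

```text
[0.4392 0.0207 0.2105] [ 0.2 -0.6  0.2] 31.25
top tin 1276 [ 620.  -233.8] 32.6 0.1502
top knob 65 [ 0.506  -0.2341  0.1027]
top arm 372 [ 511.5 -196.3] [97. 20.] 87.5
top handle 164 [ 526.2 -222.1] [57.  8.] 81.9
side tin 465 [ 619.9 -232.7] 34.5 0.1503
side knob 35 [ 0.5068 -0.2318  0.103 ]
side arm 167 [ 514.  -181.3] [110.  15.] 82.5
side handle 303 [ 177.8 -626.7] [1117.  166.] 56.4
side34.png
top33.png
```

View pics/topf.png

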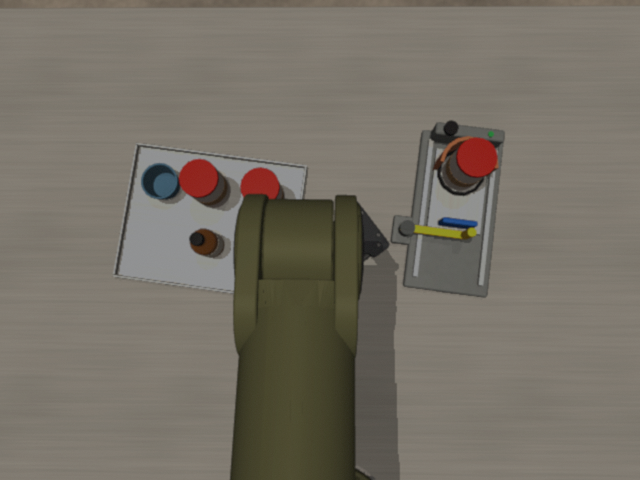

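The picture shows the yellow lever across the blue handle (knob at (472,232)), the tin in the jacket (476,158), and the two other tins upright on the pan. In the warmer's frame the handle lies 18.4 mm from the knob (19 expected at 90 mm travel), so the sled is home.

```bash
python3 -c "
from bench import ctrl
print(ctrl.close_job())"
```

```text
the job is handed in; nothing more can be done
None
```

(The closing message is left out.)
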